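Uncover the clamp tester and hold a limb clamp open around its post

TASK

Check the limb clamp that lies on its side in front of the steel tray: first lift the dust cover off the clamp tester's post and stand it upright, open end down, on the worktop beside the tester. Then take the clamp by its two handles, squeeze it wide open and bring it over the post's rounded upright edge at the height of the steel contact strip, contact-plate jaw on the strip's side and the other jaw on the bare side, with the tips past the rounding. Finish while still holding it there, gaping and not pressing on the post, so that I can dab gel in before it closes; do not shove the tester or disturb the other things.

Things in the scene. Friction and masses are not known exactly. Their poses are not given: they have to be found in the camera images.
- tester: Clamp tester, loose, 0.9 kg: grey base 85 x 115 x 16 mm with an upright flat oval post, 24 mm thick along x, 70 mm wide along y, its two upright edges round (radius 12 mm) and furthest out at y = +35 and -35 mm, top at z 124 mm. Steel contact strip on the post's -x face (y -21 to 21, z 69 to 119 mm), under the cover at first. Origin: centre of the base's underside; z up.
- cover: White plastic dust cover, 60 g, cap of 33 x 79 x 65 mm, walls 2.5 mm, inside 28 x 74 mm and 62 mm deep, open below; starts on the post with 2 mm play, its underside 62 mm above the worktop. On its top a grip rib 12 mm thick along x, 44 mm along y, from z 65 to 88 mm. Origin: centre of the open underside; z up; x, y as the tester's when on the post.
- clamp: Limb clamp, black, 28 x 93 x 32 mm, 45 g, on its side. x = width, points down; origin 14 mm up, at mid length on the root arm's outer side. y: jaw tips -46, handles 15 to ends 46. z: root arm 0 (contact plate in its jaw) to hinged arm 32 (stud outside); mid 16. Hinge y 10, z 16. Handle ends: 30 mm over all shut, 21 open. Pads centred at y 40, mid 16, gripping 25 N, open it fully and evenly.
- plate_tip (a point): Inner tip of the root jaw, the one with the metal contact plate: at clamp (0, -45.7, 5.8) mm, middle of the 28 mm width. 86 mm from pads centred at clamp y 40, shut or open.
- stud_tip (a point): Inner tip of the hinged jaw, the one with the round stud outside: at clamp (0, -45.7, 26.6) mm when shut. Tips are 21 mm apart shut, 34 mm wide open; behind the tips the mouth is 31 mm deep and 5 mm wider.
- clamp_jaw (a joint): Clamp hinge, rad: 0 shut, 0.244 wide open (stop). Squeezing the handle ends takes about 4 N to start, 9 N wide open.
- cup_electrode_a: Bystander: suction electrode, dark bulb on a metal cup, 32 mm wide, 45 mm tall; origin under its centre. Leave alone.
- cup_electrode_b: Bystander: another suction electrode, 32 mm wide, 45 mm tall; origin under its centre. Leave alone.
- yoke: Bystander: grey connector block of the patient cable, 24 x 57 x 14 mm, lying flat; origin under its centre. Leave alone.
- soap: Bystander: pump bottle, 48 x 75 x 187 mm, at the left side; origin under its centre. Leave alone.
There are look-alikes about, which are no part of the job. Leave any blue look-alike of the clamp alone.

How it is judged:
By the outcome, as a careful person would: the job done as asked, in the order asked, and still so for the second after the job is handed in, while the arm keeps its last pose, push and grip.
It also fails if it takes over 58 s, if anything falls off the work surface, if the arm or the gripper's body presses on something with over 40 N, if the wrist force passes 120 N, or if a joint passes its speed limit or range.

ROBOT

A 7-joint arm with a two-finger parallel gripper is mounted at the origin on a cart in front of the work surface, level with it; the furniture and walls round the work are solid. World frame = base frame: x ahead of the robot, y to its left, z up, the work surface at z = 0. Lengths are in m, angles in rad, forces in N, time in s.
With the tool pointing down it reaches from about 0.4 to 0.85 m from the base axis. Payload 4.5 kg.
Tool frame: the origin (TCP) lies where the fingers leave the gripper's body, on its centre line; the fingertips stand 64 mm ahead of it and the grasp point (between the pads) lies 45 mm ahead of it; z points along the fingers, y is the line along which they close (so a half turn about z gives the same grasp; the last joint's range is limited). The gripper opens to 88 mm and grips with 3 to 60 N. Pads are 18 mm wide; open, the fingers measure 123 mm over their backs; the gripper's body (75 mm by 187 mm) begins 45 mm behind the grasp point.
Start: joints at [1.265, 0.689, -0.195, 1.565, 0.157, 0.902, -0.215], TCP at [0.208, -0.589, 0.303] pointing down, gripper open.
Joint ranges: [-3.01, 3.01], [-0.46, 2.08], [-1.47, 1.51], [0.13, 2.56], [-1, 4.14], [0.04, 2.09], [-2.66, 2.66]. Speed limits (rad/s): [2.57, 2.57, 3.14, 3.14, 3.14, 3.14, 3.14].

INTERFACE

Orientations are given as a unit quaternion [x, y, z, w].
In Python, from plant import r gives the robot as it stands.
- The arm moves only by the tool play_rows, never from a script. Its arguments are lists of equal length, an entry for each row: "translation": the shift along the tool's x, y, z in m, a list of three; "delta_rot": the turn, a rotation vector about the tool's x, y, z in degrees, a list of three; "grip": the opening, from -1 (shut) to 1 (fully open). In form: {"translation": [[x, y, z], ...], "delta_rot": [[rx, ry, rz], ...], "grip": [grip, ...]}. A call has 1 to 20 rows; each row shifts and turns the commanded pose from where the row before left it, along the tool's axes as they then stand; what a row does not reach is not made up. A row lasts 1/8 s, in which the tool goes at most 62.5 mm and 10.7 degrees, less where a joint would pass 70% of its speed; a pose out of reach is approached as far as the arm can. A call with a gripper value outside its range is refused whole. The fingers move at their own pace and stop on an object; "squeeze" is the grip in N (left out, the last holds). Time passes only in rows, so rows that do not move let the fingers close. It gives the time, the measured TCP pose, the force, the opening and the grip force at its end, in the units of the state.
- r.get_state(): the state, without advancing time (a new reading comes with each control period).
- r.snapshot(name): name is "side" or "top"; returns the picture (400x640x3 uint8, blue, green, red); there is no depth.
- r.get_calibration(name): a dict with "intrinsics" (3x3 intrinsics, pixels), "k1" (the pictures are not rectified: a ray, as slopes to the right and down, at radius r is drawn at 1 + k1 r^2 times it, then the intrinsics apply), "eye" and "rotation" of the camera in the world. Camera axes: x right, y up, looking along -z (the intrinsics and any distortion apply to the point x, -y, -z); pixel columns grow to the right and rows downward; lengths in m; the calibration is good to about 2 mm. A picture is of the moment at which its call begins. get_calibration takes no time and is no camera call.
- r.finish_job(): hands the job in; it is judged then, once.
Trained networks look in the newest picture that a camera, given by its name, has taken for a name from the list of things; names that differ only in an ending like _2 or _b are one class to them, and where a whole thing is asked for, a point or a joint stands for the part that bears it (a point fixed in the world has none). Each returns a list of dicts, best first, with "confidence" (0 to 1); they miss things now and then, are a little off and sometimes report something else, mostly with a low value. They report only what shows in the picture. A call takes as long as a camera call. They do not tell look-alikes from the thing itself.
- r.look_for(camera, target): "point" ([x, y, z] in m, in world coordinates, good to about 4 mm: the middle of the surface that is visible of it).
- r.silhouettes(camera, target): "pixels" (400x640 bool, what is visible of it).
The state is a dict: "clock": time; "q": joint angles; "qd": joint speeds; "joint_torque": joint torques, N m; "tool_pos": TCP position; "eef_rot": TCP orientation; "contact_force": force on the tool from outside, world axes, zero at the start; "moment": the same for the moment, N m; "opening": opening from 0.0 (shut) to 1.0 (fully open); "finger_force": force on a finger pad.
Only numpy, scipy, OpenCV 4.12 (cv2) and the standard library are available. Lean on these libraries where they do the work, as an engineer would, in place of code of your own. Each camera call takes 0.05 s, during which the arm holds its last target. There are 200 camera calls.

## Working session

There is one attempt and no reset: what is moved stays moved. The work goes in short steps, Python scripts to look and compute and a tool call to move; the robot and the scene stay as the last step left them, time stands still between calls to the robot, and variables do not carry over. Pictures are saved under pics/ and viewed, at most 10 in all, crops included, and the job is handed in when it is done.

Besides the shell and the picture viewer there is one more tool, called after "Call:" as name(argument=value, ...) on one line, values as JSON. play_rows: Moves the arm, as the interface text tells. Its arguments: {"type":"object","properties":{"translation":{"type":"array","items":{"type":"array","items":{"type":"number"}}},"delta_rot":{"type":"array","items":{"type":"array","items":{"type":"number"}}},"grip":{"type":"array","items":{"type":"number"}},"squeeze":{"type":"number"}},"required":["translation","delta_rot","grip"]}

```bash
ls; mkdir -p pics
python3 - <<'E'
from plant import r
import cv2,numpy as np
for c in("side","top"):
    im=r.snapshot(c); cv2.imwrite(f"pics/{c}0.png",im)
    k=r.get_calibration(c); print(c,{a:np.round(b,4).tolist() for a,b in k.items()})
    for t in("tester","cover","clamp","plate_tip","stud_tip","cup_electrode_a","yoke","soap"):
        print(t,[(np.round(d["point"],3).tolist(),round(d["confidence"],2)) for d in r.look_for(c,t)][:4])
print(r.get_state())
E
```

```text
pics
side {'intrinsics': [[481.2114, 0.0, 321.1056], [0.0, 481.2114, 195.1977], [0.0, 0.0, 1.0]], 'k1': -0.1222, 'eye': [0.2698, -0.505, 0.6259], 'rotation': [0.43, -0.0697, -0.1377, 0.8896]}
tester [([0.514, -0.034, 0.014], 0.69)]
cover [([0.525, -0.028, 0.111], 0.59), ([0.517, 0.395, 0.094], 0.16)]
clamp [([0.515, 0.17, 0.015], 0.93), ([0.422, 0.275, 0.021], 0.86)]
plate_tip [([0.511, 0.171, 0.018], 0.96), ([0.419, 0.276, 0.014], 0.88)]
stud_tip [([0.43, 0.294, 0.021], 0.75), ([0.526, 0.165, 0.013], 0.65), ([0.514, 0.396, 0.093], 0.6)]
cup_electrode_a [([0.603, -0.021, 0.032], 0.74), ([0.398, 0.033, 0.038], 0.64)]
yoke [([0.575, 0.162, 0.015], 0.59), ([0.511, 0.168, 0.017], 0.47)]
soap [([0.513, 0.394, 0.094], 0.61), ([0.516, 0.172, 0.015], 0.17)]
top {'intrinsics': [[497.4456, 0.0, 326.8347], [0.0, 497.4456, 201.4737], [0.0, 0.0, 1.0]], 'k1': -0.0924, 'eye': [0.4035, 0.1492, 1.0681], 'rotation': [0.0509, -0.0284, -0.698, 0.7137]}
tester [([0.511, 0.003, 0.023], 0.85)]
cover [([0.524, -0.004, 0.132], 0.56)]
clamp [([0.419, 0.291, 0.023], 0.84), ([0.52, 0.173, 0.024], 0.72)]
plate_t
[... 327 characters left out ...]
7,  0.68903696, -0.1946004 ,  1.56535004,  0.15730468,
        0.90249623, -0.21510271]), 'qd': array([ 5.07105932e-04,  3.32928096e-04,  1.42213958e-03, -6.64974100e-05,
       -1.40503109e-03, -5.80163000e-04, -3.27332910e-04]), 'joint_torque': array([ 2.86311761e-04, -5.27497208e+01, -1.26749810e+00, -1.53749996e+01,
       -5.19159995e-02, -7.49073988e-04,  5.49616868e-05]), 'tool_pos': array([ 0.20832652, -0.58925603,  0.30276873]), 'eef_rot': array([9.85600109e-01, 1.69092942e-01, 8.48842920e-06, 4.61283477e-05]), 'contact_force': array([-0.699463  ,  0.1036456 , -0.61359991]), 'moment': array([ 0.01756835, -0.01886427, -0.00744971]), 'finger_force': 0.0, 'opening': 0.9999726777611028}
```

View pics/side0.png

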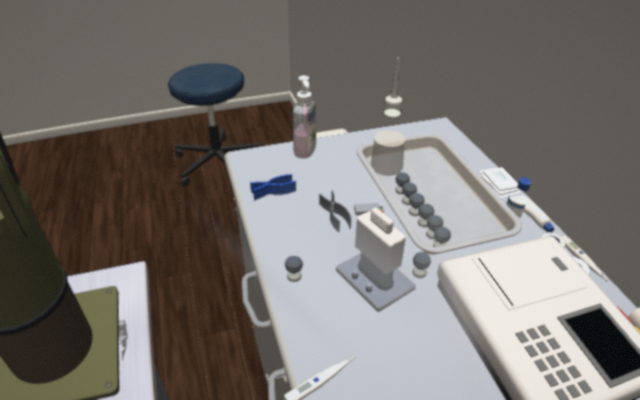

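View pics/top0.png

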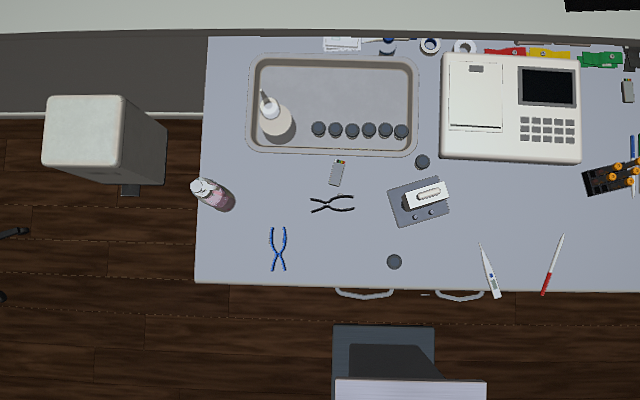

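Candidates for the clamp: the black one at top (332,204) / side (336,210), and the blue look-alike at top (278,249) / side (273,186). The black one matches the description. The tester with its cover is at top (418,200), the cups at (422,162) and (394,262), and the yoke at (337,172).

```bash
cat > h.py <<'E'
from plant import r
import cv2,numpy as np
from scipy.spatial.transform import Rotation as R
def cam(c):
    k=r.get_calibration(c); return np.array(k["intrinsics"]),k["k1"],np.array(k["eye"]),R.from_quat(k["rotation"]).as_matrix()
def proj(c,P):
    K,k1,e,M=cam(c); v=(np.atleast_2d(P)-e)@M; s=np.c_[v[:,0]/-v[:,2],v[:,1]/v[:,2]]
    s=s*(1+k1*(s**2).sum(1))[:,None]; return s*[K[0,0],K[1,1]]+K[:2,2]
def back(c,uv,z):
    K,k1,e,M=cam(c); d=(np.atleast_2d(uv).astype(float)-K[:2,2])/[K[0,0],K[1,1]]; s=d.copy()
    for _ in range(20): s=d/(1+k1*(s**2).sum(1))[:,None]
    w=np.c_[s[:,0],-s[:,1],-np.ones(len(s))]@M.T
    return e+w*((np.asarray(z)-e[2])/w[:,2])[:,None]
E
python3 - <<'E'
from h import *
t=cv2.imread("pics/top0.png");s=cv2.imread("pics/side0.png")
a=cv2.resize(t[180:230,300:364],(512,400),interpolation=3)
d=cv2.resize(t[170:234,382:456],(462,400),interpolation=3)[:, :288+174]
b=cv2.resize(s[180:240,310:362],(346,400),interpolation=3)
e=cv2.resize(s[195:310,330:420],(313,400),interpolation=3)
cv2.imwrite("pics/crop.png",cv2.resize(np.vstack([np.hstack([a,b])[:,:775],np.hstack([d,e])[:,:775]]),(775,600)) if 0 else cv2.resize(np.vstack([np.hstack([a,b])[:,:775],np.hstack([d,e])[:,:775]]),(775,600)))
E
```

```text
(no output)
```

View pics/crop.png

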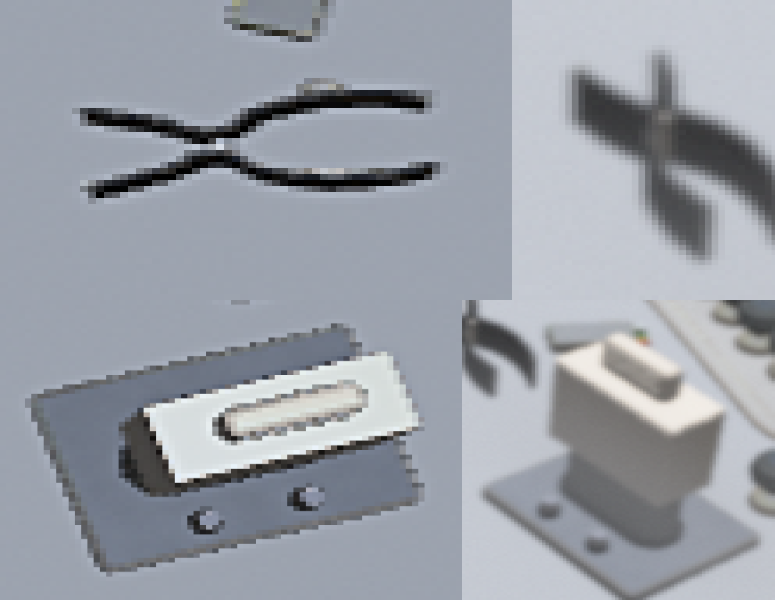

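The top-left crop confirms the black clamp: its stud bump is on the +x arm, so the root arm is on the -x side. The handles point to +y and the jaws point at the tester. The covered tester is yawed slightly. Next I compute poses.

```bash
cat >> h.py <<'E'
def show(n,p):
    print(n,np.round(p.mean(0),4).tolist())
E
python3 - <<'E'
from h import *
b=back("top",[(386.8,191.3),(437.3,175.3),(449.6,212.0),(399.1,227.6)],.016)
show("base",b); 
for n,p in(("b",b),):
    e=[p[1]-p[0],p[2]-p[3]]; f=[p[0]-p[3],p[1]-p[2]]
    print([np.linalg.norm(x).round(4) for x in e+f],[np.degrees(np.arctan2(-x[1]*0+x[0],-x[1])).round(1) for x in e],[np.degrees(np.arctan2(-x[1],x[0])).round(1) for x in f])
p=back("top",[(404.9,193.5),(444.5,181.1),(449.6,196.7),(410.4,209.5)],.127)
show("cover",p); e=[p[1]-p[0],p[2]-p[3]]; f=[p[0]-p[3],p[1]-p[2]]
print([np.linalg.norm(x).round(4) for x in e+f],[np.degrees(np.arctan2(x[0],-x[1])).round(1) for x in e],[np.degrees(np.arctan2(-x[1],x[0])).round(1) for x in f])
print("clamp",back("top",[(310.2,199.2),(311.6,212),(353.75,197),(354.6,207.8)],.028).round(4))
for c in("side","top"):
    m=r.silhouettes(c,"cover"); 
    for x in m[:2]:
        P=x["pixels"].astype(np.uint8); ct=max(cv2.findContours(P,0,1)[0],key=cv2.contourArea); print(c,x["confidence"],cv2.boundingRect(ct),cv2.minAreaRect(ct))
# side check: projection of rib-top centre
print(proj("side",np.r_[p.mean(0)[:2],.15]),proj("side",b),b.round(4))
E
```

```text
base [0.5258, -0.0101, 0.016]
[np.float64(0.1138), np.float64(0.1126), np.float64(0.0813), np.float64(0.0825)] [np.float64(18.8), np.float64(18.3)] [np.float64(-19.2), np.float64(-18.4)]
cover [0.5253, -0.0107, 0.127]
[np.float64(0.0798), np.float64(0.079), np.float64(0.0322), np.float64(0.0313)] [np.float64(18.6), np.float64(19.2)] [np.float64(-19.3), np.float64(-17.9)]
clamp [[0.5246 0.2189 0.028 ]
 [0.4975 0.2152 0.028 ]
 [0.5311 0.1273 0.028 ]
 [0.5083 0.1251 0.028 ]]
side 0.6 (355, 208, 50, 66) ((379.4823303222656, 240.26547241210938), (63.310516357421875, 44.21388244628906), 48.8140754699707)
side 0.37 (412, 252, 19, 26) ((421.1882019042969, 264.5529479980469), (17.33340835571289, 25.309844970703125), 4.39870548248291)
top 0.67 (401, 181, 48, 31) ((424.75, 195.75), (19.60611915588379, 46.48548126220703), 71.56504821777344)
[[380.60359659 217.0846251 ]] [[370.22184819 247.51287799]
 [415.05516662 286.11697514]
 [377.78509714 309.67464735]
 [334.76041137 267.42297542]] [[ 0.5462  0.0569  0.016 ]
 [ 0.5829 -0.0508  0.016 ]
 [ 0.5047 -0.0768  0.016 ]
 [ 0.4694  0.0301  0.016 ]]
```

```bash
cat >> h.py <<'E'
from scipy.linalg import logm,expm
def T(p,q):
    M=np.eye(4); M[:3,3]=p; M[:3,:3]=(q if isinstance(q,R) else R.from_quat(q)).as_matrix(); return M
def down(a): a=np.radians(a)/2; return R.from_quat([np.cos(a),np.sin(a),0,0])
def here(): s=r.get_state(); return T(s["tool_pos"],s["eef_rot"])
def rows(p,a,n,T0=None):
    T0=here() if T0 is None else T0
    T1=T(p,down(a)); D=expm(np.real(logm(np.linalg.inv(T0)@T1))/n)
    t=D[:3,3].round(4); w=np.degrees(R.from_matrix(D[:3,:3]).as_rotvec()).round(2)
    E=T(t,R.from_rotvec(w,degrees=True)); G=T0@np.linalg.matrix_power(E,n)
    print(n,"rows",t.tolist(),w.tolist(),"end",G[:3,3].round(4)); return G
E
python3 - <<'E'
from h import *
G=rows([.5255,-.0105,.25],108.7,14)
G=rows([.5255,-.0105,.195],108.7,4,G)
E
```

```text
14 rows [0.0522, -0.0003, 0.0038] [0.0, 0.0, -6.37] end [ 0.5261 -0.0113  0.2495]
4 rows [0.0002, -0.0001, 0.0136] [0.0, 0.0, -0.01] end [ 0.5254 -0.0106  0.1951]
```

Call:
play_rows(translation=[[0.0522,-0.0003,0.0038],[0.0522,-0.0003,0.0038],[0.0522,-0.0003,0.0038],[0.0522,-0.0003,0.0038],[0.0522,-0.0003,0.0038],[0.0522,-0.0003,0.0038],[0.0522,-0.0003,0.0038],[0.0522,-0.0003,0.0038],[0.0522,-0.0003,0.0038],[0.0522,-0.0003,0.0038],[0.0522,-0.0003,0.0038],[0.0522,-0.0003,0.0038],[0.0522,-0.0003,0.0038],[0.0522,-0.0003,0.0038],[0,0,0],[0,0,0]], delta_rot=[[0,0,-6.37],[0,0,-6.37],[0,0,-6.37],[0,0,-6.37],[0,0,-6.37],[0,0,-6.37],[0,0,-6.37],[0,0,-6.37],[0,0,-6.37],[0,0,-6.37],[0,0,-6.37],[0,0,-6.37],[0,0,-6.37],[0,0,-6.37],[0,0,0],[0,0,0]], grip=[0,0,0,0,0,0,0,0,0,0,0,0,0,0,0,0], squeeze=15)

```text
clock: 3.0
tool_pos: [0.5263, -0.012, 0.2495]
eef_rot: [0.584, 0.812, -0.0, 0.0]
contact_force: [0.0, -0.7, 0.0]
opening: 0.5
finger_force: 0.0
```

Run:
```python
from h import *
G=here();print(G.round(4),r.get_state()["q"].round(3),r.get_state()["opening"])
rows([.5255,-.0105,.195],108.7,4)
```

```text
[[-3.188e-01  9.478e-01  1.000e-04  5.263e-01]
 [ 9.478e-01  3.188e-01 -1.100e-03 -1.200e-02]
 [-1.100e-03 -2.000e-04 -1.000e+00  2.495e-01]
 [ 0.000e+00  0.000e+00  0.000e+00  1.000e+00]] [ 0.246  0.676 -0.511  1.907  0.505  0.688 -0.246] 0.49973009063439583
4 rows [0.0004, -0.0001, 0.0136] [-0.0, 0.02, -0.03] end [ 0.5254 -0.0107  0.1951]
```

Call:
play_rows(translation=[[0.0004,-0.0001,0.0136],[0.0004,-0.0001,0.0136],[0.0004,-0.0001,0.0136],[0.0004,-0.0001,0.0136],[0,0,0],[0,0,0],[0,0,0],[0,0,0],[0,0,0],[0,0,0],[0,0,0]], delta_rot=[[0,0,0],[0,0,0],[0,0,0],[0,0,0],[0,0,0],[0,0,0],[0,0,0],[0,0,0],[0,0,0],[0,0,0],[0,0,0]], grip=[0,0,0,0,0,-0.4,-0.7,-1,-1,-1,-1], squeeze=12)

```text
clock: 4.38
tool_pos: [0.5259, -0.0097, 0.1955]
eef_rot: [0.583, 0.812, 0.001, 0.001]
contact_force: [2.4, -0.3, 2.1]
opening: 0.136
finger_force: 12.0
```

Run:
```python
from h import *
s=r.get_state();print(s["opening"]*88,s["finger_force"],s["contact_force"],s["tool_pos"],s["moment"])
a=r.snapshot("side")[180:320,300:440];b=r.snapshot("top")[130:270,350:490]
cv2.imwrite("pics/g1.png",cv2.resize(np.hstack([a,b]),(800,400),interpolation=3))
```

```text
11.979365391163876 12.00015876267571 [ 2.35032366 -0.29880717  2.0681677 ] [ 0.52587842 -0.00965844  0.19548154] [ 0.07201874 -0.47194804 -0.04691531]
```

View pics/g1.png

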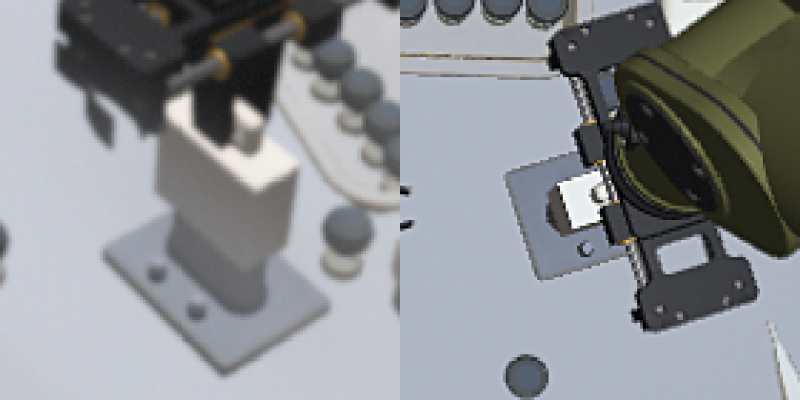

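The rib is held: the opening is 12.0 mm and the force is steady. Now the lift.

Call:
play_rows(translation=[[0,0,-0.005],[0,0,-0.01],[0,0,-0.01],[0,0,-0.01],[0,0,-0.01],[0,0,-0.01],[0,0,-0.01],[0,0,-0.015],[0,0,-0.015],[0,0,0]], delta_rot=[[0,0,0],[0,0,0],[0,0,0],[0,0,0],[0,0,0],[0,0,0],[0,0,0],[0,0,0],[0,0,0],[0,0,0]], grip=[-1,-1,-1,-1,-1,-1,-1,-1,-1,-1])

```text
clock: 5.72
tool_pos: [0.5256, -0.0098, 0.2915]
eef_rot: [0.583, 0.812, 0.001, 0.001]
contact_force: [-0.2, 0.6, -1.0]
opening: 0.135
finger_force: 12.0
```

Run:
```python
from h import *
s=r.get_state();print(s["opening"]*88,s["finger_force"],s["contact_force"],s["tool_pos"],s["moment"])
a=r.snapshot("side")[140:320,270:450]
cv2.imwrite("pics/g2.png",cv2.resize(a,(540,540),interpolation=3))
# cover underside was 62 mm with TCP 195.4: TCP 133.4 when standing
G=rows([.50,-.151,.29],108.7,6)
G=rows([.50,-.151,.143],108.7,8,G)
```

```text
11.923506118414451 11.999868654529564 [-0.17555572  0.62433327 -1.00799563] [ 0.52560761 -0.00979732  0.29145724] [-0.04845353 -0.08352761 -0.02642908]
6 rows [-0.0209, -0.0115, 0.0001] [0.01, 0.0, -0.01] end [ 0.5    -0.1508  0.2901]
8 rows [-0.0, 0.0, 0.0184] [-0.0, 0.0, -0.0] end [ 0.4999 -0.1509  0.1429]
```

View pics/g2.png

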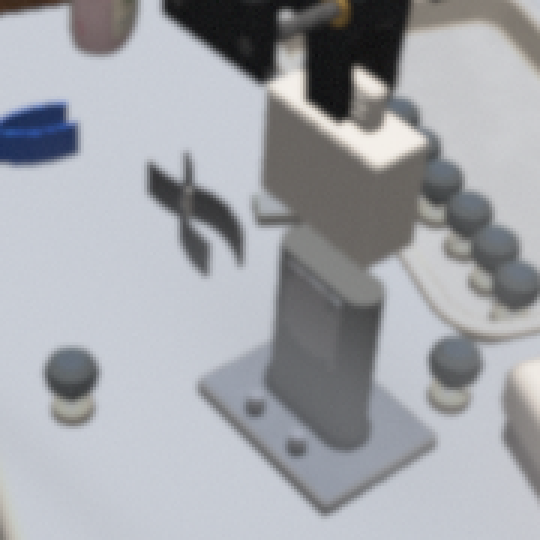

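The cover is clear of the post, and the strip (around 310,310 in the crop) shows on the near, world -x face. So the clamp can come straight in from +y without a flip. Now I stand the cover at about (0.50, -0.151).

Call:
play_rows(translation=[[-0.0209,-0.0115,0],[-0.0209,-0.0115,0],[-0.0209,-0.0115,0],[-0.0209,-0.0115,0],[-0.0209,-0.0115,0],[-0.0209,-0.0115,0],[0,0,0.0184],[0,0,0.0184],[0,0,0.0184],[0,0,0.0184],[0,0,0.0184],[0,0,0.0184],[0,0,0.0184],[0,0,0.0184],[0,0,0.003],[0,0,0.003],[0,0,0.002],[0,0,0]], delta_rot=[[0,0,0],[0,0,0],[0,0,0],[0,0,0],[0,0,0],[0,0,0],[0,0,0],[0,0,0],[0,0,0],[0,0,0],[0,0,0],[0,0,0],[0,0,0],[0,0,0],[0,0,0],[0,0,0],[0,0,0],[0,0,0]], grip=[-1,-1,-1,-1,-1,-1,-1,-1,-1,-1,-1,-1,-1,-1,-1,-1,-1,-1])

```text
clock: 8.02
tool_pos: [0.5, -0.1508, 0.1352]
eef_rot: [0.583, 0.812, 0.0, 0.0]
contact_force: [0.7, -0.2, -0.1]
opening: 0.136
finger_force: 12.0
```

Still 1–2 mm short of contact, so I ease down until I feel it and then release.

Call:
play_rows(translation=[[0,0,0.001],[0,0,0.001],[0,0,0.0005],[0,0,0]], delta_rot=[[0,0,0],[0,0,0],[0,0,0],[0,0,0]], grip=[-1,-1,-1,-1])

```text
clock: 8.52
tool_pos: [0.5001, -0.1508, 0.1335]
eef_rot: [0.583, 0.812, -0.0, 0.001]
contact_force: [-1.0, 1.2, 9.3]
opening: 0.138
finger_force: 12.0
```

Call:
play_rows(translation=[[0,0,-0.0005],[0,0,0],[0,0,0],[0,0,-0.01],[0,0,-0.02],[0,0,-0.04],[0,0,-0.04],[0,0,-0.02],[0,0,0]], delta_rot=[[0,0,0],[0,0,0],[0,0,0],[0,0,0],[0,0,0],[0,0,0],[0,0,0],[0,0,0],[0,0,0]], grip=[-0.5,-0.3,0,0,0,0,0,0,0])

```text
clock: 9.65
tool_pos: [0.5006, -0.1509, 0.2646]
eef_rot: [0.583, 0.812, 0.001, 0.002]
contact_force: [0.4, 0.5, -0.5]
opening: 0.496
finger_force: 0.0
```

Run:
```python
from h import *
s=r.get_state();print(s["tool_pos"],s["opening"])
t=r.snapshot("top");cv2.imwrite("pics/t2.png",t);q=r.snapshot("side");cv2.imwrite("pics/s2.png",q)
# clamp mask by darkness (black) near the clamp
for n,im,w in(("top",t,(300,185,64,36)),):
    x,y,ww,h=w; g=im[y:y+h,x:x+ww].max(2); m=g<110
    v,u=np.nonzero(m); wt=np.clip(130-g[v,u].astype(float),0,None)
    pts=np.c_[u+x,v+y]; W=back(n,pts,.028)[:,:2]; c=W.mean(0)
    print(n,len(u),c.round(4))
    # arms' mid line: extents at ends
    L=np.linalg.svd(W-c)[2][0]; L*=np.sign(L[1]); print("yaw",np.degrees(np.arctan2(-L[0],L[1])))
    N=np.array([L[1],-L[0]]); a=(W-c)@L; b=(W-c)@N
    print("len",a.min(),a.max(),"width",b.min(),b.max())
    for lo in np.arange(-.045,.045,.01):
        k=(a>=lo)&(a<lo+.01); print(round(lo,3),b[k].min().round(4),b[k].max().round(4),((b[k].min()+b[k].max())/2).round(4))
b=cv2.resize(q[170:330,290:450],(400,400),interpolation=3);a=cv2.resize(t[150:250,380:480],(400,400),interpolation=3)
cv2.imwrite("pics/g3.png",np.hstack([b,a]))
```

```text
[ 0.50058855 -0.15087285  0.26464438] 0.49553317849291184
top 248 [0.5172 0.1725]
yaw 6.59289301092567
len -0.044907720287023015 0.046027153826806035 width -0.01910026101545132 0.03818815998118164
-0.045 -0.018 0.0138 -0.0021
-0.035 -0.0191 0.0148 -0.0022
-0.025 -0.0189 0.0351 0.0081
-0.015 -0.0181 0.0382 0.01
-0.005 -0.015 0.0128 -0.0011
0.005 -0.0098 0.0072 -0.0013
0.015 -0.0104 0.009 -0.0007
0.025 -0.0136 0.0119 -0.0008
0.035 -0.0151 0.015 -0.0
```

View pics/g3.png

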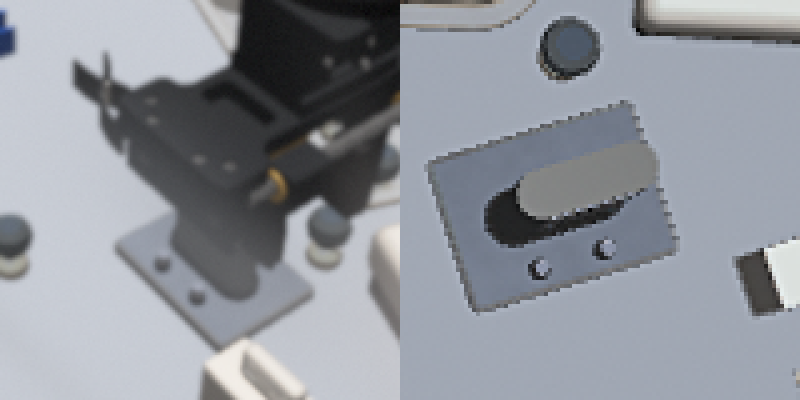

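Run:
```python
from h import *
t=cv2.imread("pics/t2.png")
x,y=300,185; g=t[y:221,x:364].max(2); v,u=np.nonzero(g<100); W=back("top",np.c_[u+x,v+y],.028)[:,:2]
c=W.mean(0); L=np.array([-np.sin(np.radians(5.4)),np.cos(np.radians(5.4))]);N=np.array([L[1],-L[0]])
k=(W-c)@N<.02; W=W[k]; c=np.array([.5172,.1725]); a=(W-c)@L;b=(W-c)@N; print("ends",a.min(),a.max())
for lo in (-.045,-.035,0,.01,.025,.035):
    k=(a>=lo)&(a<lo+.01); print(lo,b[k].min().round(4),b[k].max().round(4))
print(back("top",[(426.75,195.75)],.124), back("top",[(387.2,190.2),(437.3,175.3),(449.6,212.0),(399.1,227.6)],.016).mean(0))
G=rows([.513,.212,.20],95.4,10)
G=rows([.513,.212,.066],95.4,8,G)
```

```text
ends -0.0431104931583354 0.045796676232612556
-0.045 -0.0172 0.0145
-0.035 -0.0186 0.0153
0 -0.0124 0.011
0.01 -0.009 0.0059
0.025 -0.0143 0.0112
0.035 -0.0159 0.0141
[[ 0.52455382 -0.00995445  0.124     ]] [ 0.52639783 -0.01032976  0.016     ]
10 rows [0.0352, 0.0093, 0.0063] [-0.0, 0.0, 1.32] end [0.5127 0.2121 0.1995]
8 rows [-0.0, 0.0, 0.0167] [-0.0, 0.0, 0.01] end [0.5126 0.2121 0.0659]
```

Call:
play_rows(translation=[[0.0352,0.0093,0.0063],[0.0352,0.0093,0.0063],[0.0352,0.0093,0.0063],[0.0352,0.0093,0.0063],[0.0352,0.0093,0.0063],[0.0352,0.0093,0.0063],[0.0352,0.0093,0.0063],[0.0352,0.0093,0.0063],[0.0352,0.0093,0.0063],[0.0352,0.0093,0.0063],[0,0,0.02],[0,0,0.02],[0,0,0.02],[0,0,0.01],[0,0,0]], delta_rot=[[0,0,1.32],[0,0,1.32],[0,0,1.32],[0,0,1.32],[0,0,1.32],[0,0,1.32],[0,0,1.32],[0,0,1.32],[0,0,1.32],[0,0,1.32],[0,0,0],[0,0,0],[0,0,0],[0,0,0],[0,0,0]], grip=[0.3,0.3,0.3,0.3,0.3,0.3,0.3,0.3,0.3,0.3,0.3,0.3,0.3,0.3,0.3])

```text
clock: 11.62
tool_pos: [0.5124, 0.212, 0.1288]
eef_rot: [0.673, 0.74, -0.001, -0.0]
contact_force: [0.5, 0.5, 1.0]
opening: 0.654
finger_force: 0.0
```

Run:
```python
from h import *
s=r.get_state();print(s["tool_pos"],s["opening"]*88,s["q"].round(2))
a=r.snapshot("side")[150:270,260:420];print(proj("side",[[.513,.212,.065]]))
cv2.imwrite("pics/g4.png",cv2.resize(a,(640,480),interpolation=3))
rows([.513,.212,.066],95.4,6)
```

```text
[0.51243228 0.21202904 0.12882254] 57.58075467399195 [-0.31  0.87 -0.28  1.9   0.51  0.44 -0.87]
[[326.14260577 179.92848951]]
6 rows [-0.0, 0.0, 0.0106] [-0.01, 0.0, 0.01] end [0.5129 0.2122 0.0659]
```

View pics/g4.png

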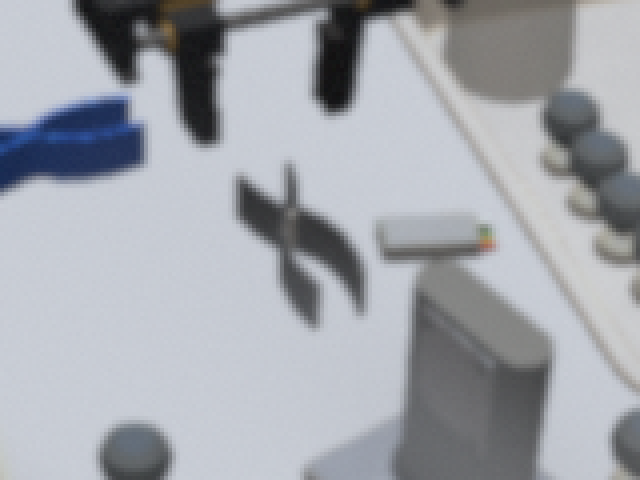

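Call:
play_rows(translation=[[0,0,0.0106],[0,0,0.0106],[0,0,0.0106],[0,0,0.0106],[0,0,0.0106],[0,0,0.0106],[0,0,0],[0,0,0],[0,0,0],[0,0,0],[0,0,0],[0,0,0],[0,0,0],[0,0,0]], delta_rot=[[0,0,0],[0,0,0],[0,0,0],[0,0,0],[0,0,0],[0,0,0],[0,0,0],[0,0,0],[0,0,0],[0,0,0],[0,0,0],[0,0,0],[0,0,0],[0,0,0]], grip=[0.3,0.3,0.3,0.3,0.3,0.3,0.3,0,-0.2,-0.4,-0.6,-1,-1,-1], squeeze=25)

```text
clock: 13.42
tool_pos: [0.5134, 0.2124, 0.0665]
eef_rot: [0.673, 0.74, 0.0, 0.0]
contact_force: [0.2, 0.4, 3.5]
opening: 0.222
finger_force: 25.0
```

Holding at 19.5 mm, so the clamp is wide open. Lift it and look.

Call:
play_rows(translation=[[0,0,-0.005],[0,0,-0.01],[0,0,-0.015],[0,0,-0.015],[0,0,-0.015],[0,0,-0.015],[0,0,-0.005],[0,0,0],[0,0,0]], delta_rot=[[0,0,0],[0,0,0],[0,0,0],[0,0,0],[0,0,0],[0,0,0],[0,0,0],[0,0,0],[0,0,0]], grip=[-1,-1,-1,-1,-1,-1,-1,-1,-1])

```text
clock: 14.55
tool_pos: [0.5129, 0.2121, 0.1459]
eef_rot: [0.673, 0.74, -0.0, -0.0]
contact_force: [-0.5, 0.3, -1.0]
opening: 0.226
finger_force: 25.0
```

Run:
```python
from h import *
s=r.get_state();print(s["tool_pos"],s["opening"]*88,s["finger_force"])
G=here()
t=r.snapshot("top");q=r.snapshot("side");cv2.imwrite("pics/t3.png",t);cv2.imwrite("pics/s3.png",q)
for c in("top","side"):
    for n in("plate_tip","stud_tip"): print(c,n,[(np.round(d["point"],3).tolist(),round(d["confidence"],2)) for d in r.look_for(c,n)][:3])
# predicted tips: along -clampy = tool -x?, 86 mm from grasp; clamp centre 8 mm below grasp point
for dy in(-.017,.017):
    for h in (.053-.014,.053+.014):
        P=(G@[-.086,dy,h,1])[:3]; print(dy,h,P.round(4),proj("top",P).round(1),proj("side",P).round(1))
a=t[150:250,300:460];b=q[150:270,280:440]
cv2.imwrite("pics/g5.png",np.vstack([cv2.resize(a,(480,300),interpolation=3),cv2.resize(b,(400,300),interpolation=3)[:, :400] if 0 else cv2.copyMakeBorder(cv2.resize(b,(400,300),interpolation=3),0,0,0,80,0)]))
```

```text
[0.51285921 0.21211267 0.14585407] 19.84930404481089 24.999957455365802
top plate_tip [([0.422, 0.29, 0.023], 0.61)]
top stud_tip []
side plate_tip [([0.52, 0.169, 0.097], 0.88), ([0.419, 0.277, 0.017], 0.82), ([0.52, -0.029, 0.029], 0.18)]
side stud_tip [([0.433, 0.294, 0.022], 0.76), ([0.533, 0.166, 0.095], 0.7)]
-0.017 0.039 [0.5041 0.1249 0.1069] [[355.7 205.9]] [[337.1 189.8]]
-0.017 0.067 [0.5041 0.1248 0.0789] [[355.3 207.4]] [[336.7 202.1]]
0.017 0.039 [0.5379 0.1281 0.1069] [[354.3 188.6]] [[354.4 185.3]]
0.017 0.067 [0.5379 0.1281 0.0789] [[354.  190.5]] [[353.6 197.6]]
```

View pics/g5.png

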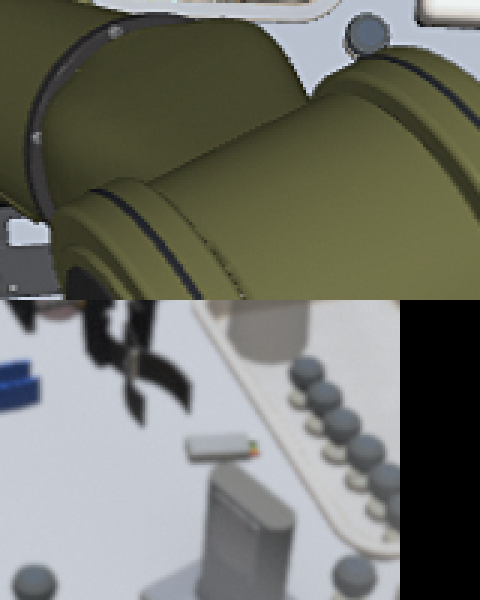

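Run:
```python
from h import *
G=rows([.4771,.133,.147],108.7,8)
```

```text
8 rows [-0.0089, -0.0064, -0.0001] [-0.0, 0.0, -1.66] end [0.4768 0.1326 0.1468]
```

Call:
play_rows(translation=[[-0.0089,-0.0064,0],[-0.0089,-0.0064,0],[-0.0089,-0.0064,0],[-0.0089,-0.0064,0],[-0.0089,-0.0064,0],[-0.0089,-0.0064,0],[-0.0089,-0.0064,0],[-0.0089,-0.0064,0],[0,0,0],[0,0,0]], delta_rot=[[0,0,-1.66],[0,0,-1.66],[0,0,-1.66],[0,0,-1.66],[0,0,-1.66],[0,0,-1.66],[0,0,-1.66],[0,0,-1.66],[0,0,0],[0,0,0]], grip=[-1,-1,-1,-1,-1,-1,-1,-1,-1,-1])

```text
clock: 16.1
tool_pos: [0.4772, 0.1331, 0.1464]
eef_rot: [0.583, 0.813, 0.0, 0.0]
contact_force: [0.1, 1.8, 0.3]
opening: 0.223
finger_force: 25.0
```

```bash
cat >> h.py <<'E'
def post(x,y,yaw,z,n=24):
    t=np.linspace(0,2*np.pi,4*n); c=np.cos(t)*.012; s=np.sin(t)*.012+np.sign(np.sin(t)+1e-9)*.023
    a=np.radians(yaw); return np.c_[x+c*np.cos(a)-s*np.sin(a),y+c*np.sin(a)+s*np.cos(a),np.full(len(t),z)]
def tips(G,h=.053,hw=.017):
    return np.array([(G@[-.086,d,z,1])[:3] for d,z in((-hw,h-.014),(-hw,h+.014),(hw,h-.014),(hw,h+.014))])
E
cat > ov.py <<'E'
from h import *
import sys
s=r.get_state();print(s["tool_pos"],s["opening"]*88,s["contact_force"])
G=here();q=r.snapshot("side");t=r.snapshot("top");n=sys.argv[1]
x0,y0,w,h=map(int,sys.argv[2:6]);k=4
def big(c,im,x0,y0,w,h,ov):
    b=cv2.resize(im[y0:y0+h,x0:x0+w],(w*k,h*k),interpolation=3)
    if ov:
        cv=lambda P:((proj(c,P)-[x0,y0]+.5)*k).round().astype(np.int32)
        cv2.polylines(b,[cv(post(.5255,-.010,18.7,.124))],True,(0,255,0),1)
        P=tips(G); p=cv(P)
        cv2.line(b,tuple(map(int,p[0])),tuple(map(int,p[1])),(0,0,255),1);cv2.line(b,tuple(map(int,p[2])),tuple(map(int,p[3])),(255,255,0),1)
    return b
cv2.imwrite(f"pics/{n}.png",np.hstack([big("side",q,x0,y0,w,h,0),big("side",q,x0,y0,w,h,1)]))
a=np.radians(18.7);X=np.array([np.cos(a),np.sin(a)]);Y=np.array([-X[1],X[0]])
d=tips(G)[:,:2]-[.5255,-.010];print(np.c_[d@X,d@Y].round(4).tolist())
E
python3 ov.py g6 310 180 100 130
```

```text
[0.47715692 0.13307966 0.14636904] 19.664919654071134 [0.14397178 1.75238601 0.30872187]
[[-0.0168, 0.065], [-0.0168, 0.065], [0.0172, 0.0651], [0.0172, 0.0651]]
```

View pics/g6.png

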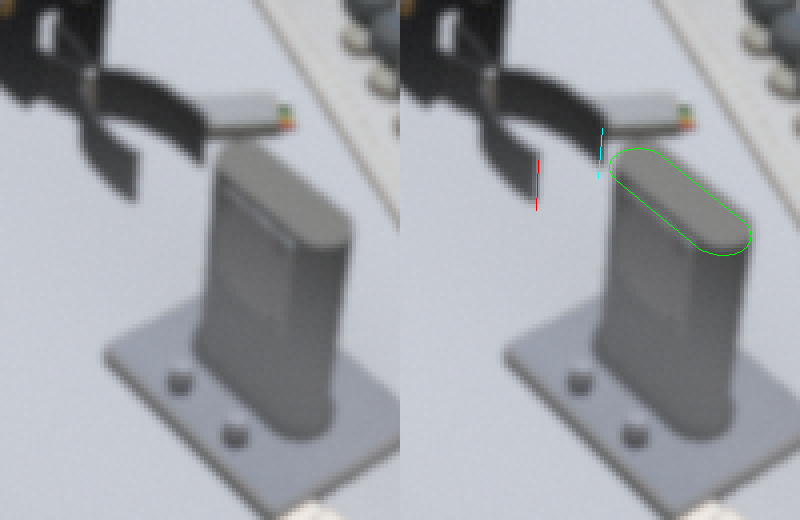

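The relative fit looks good: both overlays are off by the same 2 px, and the clamp is laterally centred to about 1 mm. Advance along tool -x in two stages.

Call:
play_rows(translation=[[-0.005,0,0],[-0.005,0,0],[-0.005,0,0],[-0.005,0,0],[-0.005,0,0],[-0.005,0,0],[-0.005,0,0],[0,0,0],[0,0,0],[0,0,0]], delta_rot=[[0,0,0],[0,0,0],[0,0,0],[0,0,0],[0,0,0],[0,0,0],[0,0,0],[0,0,0],[0,0,0],[0,0,0]], grip=[-1,-1,-1,-1,-1,-1,-1,-1,-1,-1])

```text
clock: 17.45
tool_pos: [0.4881, 0.0998, 0.1463]
eef_rot: [0.582, 0.813, 0.0, -0.0]
contact_force: [0.2, -0.1, 0.1]
opening: 0.226
finger_force: 25.0
```

Call:
play_rows(translation=[[-0.004,0,0],[-0.004,0,0],[-0.004,0,0],[-0.004,0,0],[0,0,0],[0,0,0],[0,0,0]], delta_rot=[[0,0,0],[0,0,0],[0,0,0],[0,0,0],[0,0,0],[0,0,0],[0,0,0]], grip=[-1,-1,-1,-1,-1,-1,-1])

```text
clock: 18.32
tool_pos: [0.4932, 0.0846, 0.1463]
eef_rot: [0.582, 0.813, 0.0, -0.0]
contact_force: [0.3, 0.7, 0.1]
opening: 0.22
finger_force: 25.0
```

```bash
python3 ov.py g7 320 180 100 130
python3 - <<'E'
from h import *
f=[]
for i in range(4): r.snapshot("side"); s=r.get_state(); f.append(np.r_[s["contact_force"],s["moment"]])
print(np.mean(f,0).round(2))
E
```

```text
[0.49322473 0.08455033 0.14629695] 19.401346983253283 [0.32929052 0.65683527 0.08430509]
[[-0.0172, 0.0139], [-0.0172, 0.0139], [0.0168, 0.0139], [0.0168, 0.0139]]
[ 0.39  0.11 -0.19 -0.01 -0.1   0.01]
```

View pics/g7.png

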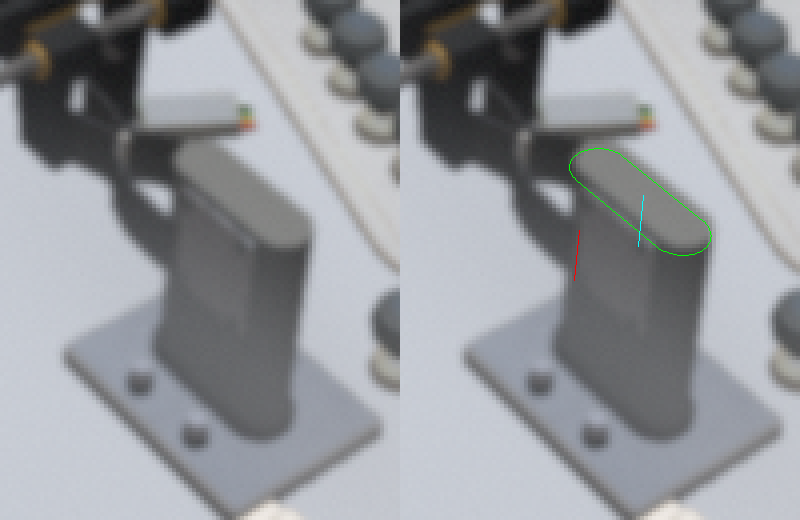

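The near jaw is in front of the strip face, with its tip around (176,265), and the far jaw is behind the post. Contact force is about 0 N and the tester base corner is at the same pixel as before. Handing in.

```bash
python3 -c "
from plant import r
print(r.finish_job())"
```

```text
the job is handed in; nothing more can be done
None
```

I handed the job in with the dust cover standing upright beside the tester. The clamp is held wide open over the post's rounded edge at strip height: contact-plate jaw on the strip side, tips about 9 mm past the rounding, contact force about zero.

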